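# Raise a beaker and stirrer on the lift stage

### The arm

A 6-joint arm with a two-finger parallel gripper is mounted at the origin on the work surface. World frame = base frame: x ahead of the robot, y to its left, z up, the work surface at z = 0. Lengths are in m, angles in rad, forces in N, time in s.
With the tool pointing down it reaches from about 0.35 to 0.85 m from the base axis. Payload 8.1 kg.
Tool frame: the origin (TCP) lies at the very end of the fingers, on their centre line; the grasp point (between the pads) lies 19 mm behind it; z points along the fingers, y is the line along which they close (so a half turn about z gives the same grasp; the last joint's range is limited). The gripper opens to 85 mm and grips with 20 to 120 N. Pads are 22 mm wide; open, the fingers measure 114 mm over their backs; the gripper's body (76 mm by 85 mm) begins 54 mm behind the grasp point. The pads swing forward as they close: fully open they stand 13 mm farther back than shut.
Start: joints at [1.241, 0.13, 1.488, -0, 1.523, -0.085], TCP at [0.145, 0.582, 0.231] pointing down, gripper open.
Joint ranges: [-2.96, 2.96], [-0.89, 2.26], [0.02, 2.5], [-1.34, 4.48], [0, 2.73], [-2.66, 2.66]. Speed limits (rad/s): [2.39, 2.39, 2.79, 3.14, 3.14, 3.14].

### API

Orientations are given as [roll, pitch, yaw] about the fixed x, y, z axes, in that order (R = Rz(yaw) Ry(pitch) Rx(roll)).
In Python, from station import telemetry, camera, camera_params, bot gives the robot as it stands.
- The arm moves only by the tool step_arm, never from a script. Its argument "targets" is a list of rows, each an object of numbers: "x", "y", "z": the shift along the world's x, y, z in units of 150 mm (1.0 is 150 mm); "wx", "wy", "wz": the turn, a rotation vector about the world's x, y, z in units of pi rad (1.0 is pi rad); "gripper": the closure, from 0 (fully open) to 1 (shut). A call has 1 to 10 rows; each row is the pose to reach, as a shift and turn from the pose commanded when the call began, turning the shorter way round; what a row does not reach only later rows make up. A row lasts 1/8 s, in which the tool goes at most 62.5 mm and 10.7 degrees, less where a joint would pass 70% of its speed; a pose out of reach is approached as far as the arm can. A call with a number of a shift or a turn outside -1 to 1 is refused whole. A call with a gripper value outside its range is refused whole. The fingers move at their own pace and stop on an object; "squeeze" is the grip in N (left out, the last holds). Time passes only in rows, so rows that repeat a pose let the fingers close. It gives the time, the measured TCP pose, the force, the opening and the grip force at its end, in the units of the state.
- telemetry.state(): the state, without advancing time (a new reading comes with each control period).
- camera(name): name is "scene" or "top"; returns the picture (384x512x3 uint8, blue, green, red); there is no depth.
- camera_params(name): a dict with "mtx" (3x3 intrinsics, pixels), "eye" and "rotation" of the camera in the world. Camera axes: x right, y down, z forward; pixel columns grow to the right and rows downward; lengths in m; the calibration is good to about 2 mm. A picture is of the moment at which its call begins. camera_params takes no time and is no camera call.
- bot.job_done(): hands the job in; it is judged then, once.
The state is a dict: "time_s": time; "q": joint angles; "dq": joint speeds; "tau": joint torques, N m; "eef_pos": TCP position; "tcp_rot": TCP orientation; "contact_force": force on the tool from outside, world axes, zero at the start; "torque": the same for the moment, N m; "gripper_width": finger opening in m; "finger_force": force on a finger pad.
Only numpy, scipy, OpenCV 4.12 (cv2) and the standard library are available. Lean on these libraries where they do the work, as an engineer would, in place of code of your own. Each camera call takes 0.05 s, during which the arm holds its last target. There are 200 camera calls.

### The job

Get the lift stage ready for the next sample: gently set the small magnetic stirrer flat in the middle of the stage's platform, then stand the small slim beaker upright in the middle of the stirrer's white plate. Then crank the handwheel to raise the platform until its pointer is level with the long mark on the rule, let go, and leave the other glassware where it stands.

Things in the scene. Friction and masses are not known exactly. Their poses are not given: they have to be found in the camera images.
- stage: Lift stage, fixed to the bench: grey base plate, two vertical guide rods with a screw spindle between, aluminium top plate (150 by 60 mm, top at 221 mm), handwheel above. Origin on the spindle axis at bench level; z up; the platform lies on its -y side, the upright white rule on its +x side.
- wheel_axis (a point): Point on the vertical axis of the stage's handwheel, 278 mm above the bench, level with the middle of the crank grip. The wheel is horizontal, 100 mm across, rim at 240 mm.
- handle_grip (a point): Middle of the crank grip's height: an upright black grip that revolves freely on its pin, 20 mm in diameter, from 250 to 300 mm above the bench, standing on the handwheel's rim 42 mm from the axis. It goes round a horizontal circle about wheel_axis and stays at this height.
- platform (a joint): Height of the lift platform above its lowest position, m (0 to 0.08). The pointer is at the long mark when it reads 0.050. One turn of the handwheel moves it 10 mm; clockwise seen from above raises it. The screw holds wherever it is left; turning takes some 2 to 3 N at the grip.
- pointer (a point): Tip of the dark pointer on the platform's carriage, which rides up and down over the +x face of the white upright rule beside the rods.
- mark (a point): Middle of the long thick mark on the white rule (3 mm thick, right across the rule's 26 mm width, 125 mm above the bench; the other marks are thin, shorter and 10 mm apart).
- platform_top (a point): Middle of the top face of the square aluminium platform, 180 by 180 by 10 mm, 155 mm to the -y side of the handwheel's axis; its x and y run along the platform's edges. Its height above the bench is 45 mm plus the joint platform; at the start it is 63 to 76 mm.
- stirrer: Small cordless magnetic stirrer, 130 mm long (x), 66 mm wide (y), about 0.45 kg. Origin at the middle of its underside. Housing 30 mm high; over its +x end a white plate 80 by 66 mm, top at 40 mm; the lower -x end is the control panel with a knob. Flat upright sides 66 mm apart: grip it across its width, about 10 mm from the origin towards the plate, where it balances.
- stirrer_plate (a point): Middle of the top face of the stirrer's white plate (80 mm along x, 66 mm along y), 25 mm in +x from the stirrer's origin and 40 mm above its underside.
- beaker: The small slim white plastic beaker, 50 mm in diameter, 80 mm tall, straight walls 2.5 mm thick, open at the top, empty, 0.09 kg. Origin at the middle of its underside, z up.
- wide_beaker: Bystander: larger white plastic beaker, 80 mm across, 95 mm tall. Origin at the middle of its underside.
- amber_bottle: Bystander: amber glass bottle, 68 mm across, 150 mm tall. Origin at the middle of its underside.
- amber_jar: Bystander: amber glass jar with white cap, 72 mm across, 95 mm tall. Origin at the middle of its underside.
- flask: Bystander: conical glass flask, 82 mm across its base, 122 mm tall. Origin at the middle of its underside.
- sample_bottle: Bystander: white plastic bottle, 60 mm across, 130 mm tall. Origin at the middle of its underside.
- wash_bottle: Bystander: white wash bottle, 66 mm across, 180 mm tall with its bent spout. Origin at the middle of its underside.
There are look-alikes about, which are no part of the job. Several things look just like the stirrer: the one meant starts farthest from the robot's base.

How it is judged:
On the way, in this order (a step that is already met when the one before it is completed fails the run):
1. the stirrer stands flat in the middle of the platform, let go (x of stirrer in the frame of platform_top between -0.017 and 0.017 m and y of stirrer in the frame of platform_top between -0.017 and 0.017 m and z of stirrer in the frame of platform_top between -0.003 and 0.003 m and angle between stirrer's own z axis and vertical below 0.06 rad and contact force between the fingers and stirrer below 0.05 N), for 0.1 s.
2. the beaker stands upright in the middle of the stirrer's plate, let go, the platform still below the mark (all of step 1 and x of beaker in the frame of stirrer_plate between -0.014 and 0.014 m and y of beaker in the frame of stirrer_plate between -0.009 and 0.009 m and z of beaker in the frame of stirrer_plate between -0.003 and 0.003 m and angle between beaker's own z axis and vertical below 0.06 rad and contact force between the fingers and beaker below 0.05 N and z of pointer in the frame of mark below -0.003 m), for 0.1 s.
3. the platform has been raised until the pointer is at the long mark (z of pointer in the frame of mark between -0.003 and 0.003 m), for 0.2 s.
At the end, for the whole second after the job is handed in: Stirrer flat on the platform, its middle within 17 mm of the platform's along each edge; slim beaker upright on the stirrer's plate within 14 mm of its middle along the stirrer, 9 mm across; pointer within 3 mm of the long mark; both released and at rest (all of step 1 and all of step 3 and x of beaker in the frame of stirrer_plate between -0.014 and 0.014 m and y of beaker in the frame of stirrer_plate between -0.009 and 0.009 m and z of beaker in the frame of stirrer_plate between -0.003 and 0.003 m and angle between beaker's own z axis and vertical below 0.06 rad and contact force between the fingers and beaker below 0.05 N and linear speed of each of beaker, stirrer below 0.01 m/s); the robot touches nothing.
It fails at once if the stirrer or the beaker is dropped (falls free faster than 0.5 m/s, about 13 mm) ((contact force between the fingers and stirrer below 0.02 N and linear speed of stirrer above 0.5 m/s) or (contact force between the fingers and beaker below 0.02 N and linear speed of beaker above 0.5 m/s)).
It fails at once if a piece of the other glassware is moved more than 30 mm or tipped over (distance of any of wide_beaker, amber_bottle, amber_jar, flask, sample_bottle, wash_bottle from where it was at the start of the episode above 0.03 m or angle between any of wide_beaker, amber_bottle, amber_jar, flask, sample_bottle, wash_bottle's own z axis and vertical above 0.4 rad).
It also fails if it takes over 72 s, if anything falls off the work surface, if the arm or the gripper's body presses on something with over 40 N, if the wrist force passes 120 N, or if a joint passes its speed limit or range.

## Working session

There is one attempt and no reset: what is moved stays moved. The work goes in short steps, Python scripts to look and compute and a tool call to move; the robot and the scene stay as the last step left them, time stands still between calls to the robot, and variables do not carry over. Pictures are saved under pics/ and viewed, at most 10 in all, crops included, and the job is handed in when it is done.

Besides the shell and the picture viewer there is one more tool, called after ">>>" by a JSON object that holds its "op" and its "data", one argument or row to a line. step_arm: Moves the arm, as the interface text tells. Shifts and turns lie within -1 to 1; 1 stands for 150 mm of shift or pi rad of turn. Its arguments: {"type":"object","properties":{"targets":{"type":"array"},"squeeze":{"type":"number"}},"required":["targets"]}

```bash
mkdir -p pics
cat > h.py <<'E'
import numpy as np, cv2
from station import telemetry, camera, camera_params, bot
def P(n):
    c=camera_params(n); return np.array(c["mtx"]),np.array(c["eye"]),np.array(c["rotation"])
def ray(n,uv):
    K,e,R=P(n); d=R@np.linalg.solve(K,np.array([uv[0],uv[1],1.])); return e,d/np.linalg.norm(d)
def onz(n,uv,z):
    e,d=ray(n,uv); return e+d*(z-e[2])/d[2]
def proj(n,p):
    K,e,R=P(n); q=K@(R.T@(np.array(p)-e)); return q[:2]/q[2]
E
python3 - <<'E'
from h import *
for n in("scene","top"):
    cv2.imwrite(f"pics/{n}0.png",camera(n)); K,e,R=P(n); print(n,K.round(1).tolist(),e.round(3),R.round(3).tolist())
s=telemetry.state();print(s["eef_pos"],s["tcp_rot"],s["gripper_width"])
E
```

```text
scene [[419.5, 0.0, 251.5], [0.0, 419.5, 186.6], [0.0, 0.0, 1.0]] [1.01  0.331 1.293] [-2.614, 0.008, 2.163]
top [[423.0, 0.0, 257.3], [0.0, 423.0, 188.0], [0.0, 0.0, 1.0]] [ 0.366 -0.058  1.51 ] [-3.041, 0.011, -1.543]
[0.14523731 0.58165382 0.23034409] [-3.13993939e+00 -1.16684323e-04  2.89684264e+00] 0.08533674457048045
```

View pics/scene0.png

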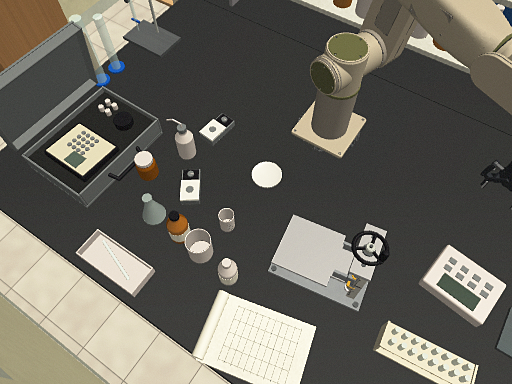

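View pics/top0.png

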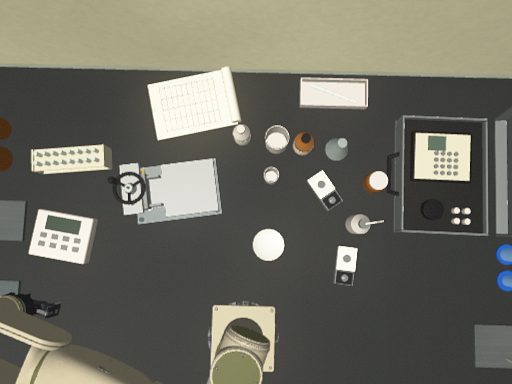

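The scene and top pictures show the stage at scene (315,255) and top (180,190). The slim beaker is at scene (227,219) and top (271,175), with the wide beaker at top (277,139).

Stirrer candidates are A at top (324,190), scene (190,185), and B at top (346,265), scene (216,127). The base is at top (243,340), so A is farther and fits the description. I'll confirm that in a crop.

```bash
python3 - <<'E'
s=open('h.py').read()
s=s.replace('np.array(c["rotation"])','Rot.from_euler("xyz",c["rotation"]).as_matrix()').replace('import numpy as np, cv2','import numpy as np, cv2\nfrom scipy.spatial.transform import Rotation as Rot')
open('h.py','w').write(s)
E
python3 - <<'E'
from h import *
t=cv2.imread("pics/top0.png")
cv2.imwrite("pics/crop0.png",cv2.resize(t[125:295,105:375],None,fx=2.9,fy=2.9,interpolation=cv2.INTER_CUBIC))
for n,a,b in(("top",(324,190),(346,265)),("scene",(190,185),(216,127))):
    for uv in(a,b):
        p=onz(n,uv,.03); print(n,uv,p.round(3),np.hypot(*p[:2]).round(3))
print(proj("top",[0,0,0]))
E
```

```text
top (324, 190) [ 0.515 -0.271  0.03 ] 0.581
top (346, 265) [ 0.257 -0.349  0.03 ] 0.434
scene (190, 185) [ 0.518 -0.271  0.03 ] 0.585
scene (216, 127) [ 0.261 -0.347  0.03 ] 0.434
[242.68977116 336.43522301]
```

View pics/crop0.png

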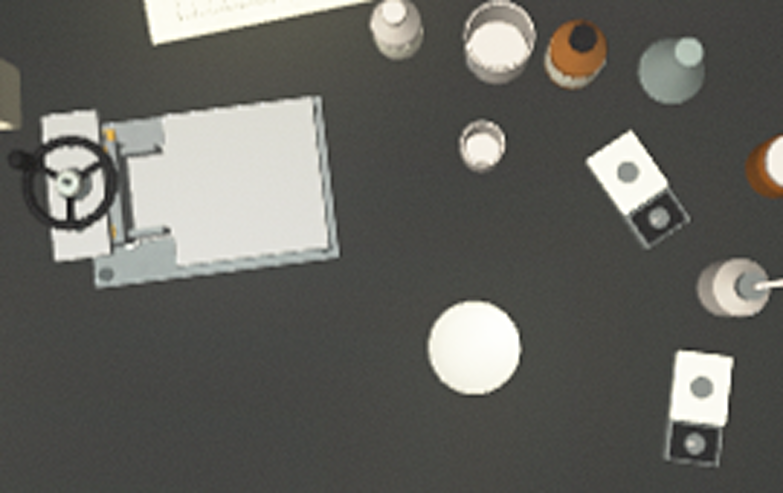

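A is confirmed: it stands 0.58 m from the base against 0.43 m for B. Its white plate is at crop (628,172) and its panel at (660,217). Next I'll measure all the poses.

```bash
cat >> h.py <<'E'
def tri(a,b):  # two-view ray midpoint: a=top px, b=scene px
    (e1,d1),(e2,d2)=ray("top",a),ray("scene",b)
    s=np.linalg.lstsq(np.c_[d1,-d2],e2-e1,rcond=None)[0]
    p,q=e1+s[0]*d1,e2+s[1]*d2; return (p+q)/2,np.linalg.norm(p-q)
def blob(img,roi,lo,hi=(255,255,255),k=0):
    x0,y0,x1,y1=roi; m=cv2.inRange(img[y0:y1,x0:x1],np.array(lo),np.array(hi))
    if k: m=cv2.morphologyEx(m,cv2.MORPH_OPEN,np.ones((k,k)))
    c=max(cv2.findContours(m,cv2.RETR_EXTERNAL,cv2.CHAIN_APPROX_NONE)[0],key=cv2.contourArea)
    return c+np.array([x0,y0])
E
python3 - <<'E'
from h import *
t,s=cv2.imread("pics/top0.png"),cv2.imread("pics/scene0.png")
I={"top":t,"scene":s}
def world_rect(n,c,z):
    w=np.array([onz(n,p[0],z)[:2] for p in c],np.float32)*1000
    return cv2.minAreaRect(w)
for n,roi in(("top",(300,165,350,215)),("scene",(172,165,208,208))):
    c=blob(I[n],roi,(190,190,190)); print(n,"plate",cv2.contourArea(c),world_rect(n,c,.04))
for n,roi in(("top",(308,165,350,215)),("scene",(172,165,208,208))):
    c=blob(I[n],roi,(0,0,0),(45,45,45)); print(n,"panel?",cv2.contourArea(c),cv2.minAreaRect(c))
for n,roi in(("top",(258,160,285,190)),("scene",(215,205,240,235))):
    c=blob(I[n],roi,(110,110,110)); 
    print(n,"beaker",cv2.contourArea(c),cv2.boundingRect(c),world_rect(n,c,.08))
for n,roi in(("top",(140,150,228,230)),("scene",(265,210,375,305))):
    g=I[n]
    for lo in(190,205,215):
        try:
            c=blob(g,roi,(lo,)*3,k=5); r=cv2.boxPoints(cv2.minAreaRect(c)); print(n,"plat",lo,cv2.contourArea(c),cv2.approxPolyDP(c,4,True)[:,0].tolist())
        except Exception as e: print(e)
for n,roi in(("top",(105,165,150,210)),("scene",(345,225,395,270))):
    c=blob(I[n],roi,(0,0,0),(50,50,50)); print(n,"wheel",cv2.contourArea(c),cv2.boundingRect(c))
for n,f,roi in(("top",4,(105,145,230,230)),("scene",4,(262,210,395,310))):
    x0,y0,x1,y1=roi; globals()[n+"c"]=cv2.resize(I[n][y0:y1,x0:x1],None,fx=3,fy=3,interpolation=cv2.INTER_CUBIC)
h=max(topc.shape[0],scenec.shape[0])
p=lambda a:cv2.copyMakeBorder(a,0,h-a.shape[0],0,0,cv2.BORDER_CONSTANT)
cv2.imwrite("pics/stage0.png",np.hstack([p(topc),p(scenec)]))
E
```

```text
top plate 400.0 ((533.997314453125, -258.7835998535156), (80.10868072509766, 66.26313781738281), 35.25566864013672)
scene plate 327.5 ((536.9664306640625, -257.1705017089844), (75.99012756347656, 63.6989860534668), 34.260658264160156)
top panel? 0.0 ((334.0, 196.0), (0.0, 0.0), 0.0)
scene panel? 74.5 ((190.5, 174.0), (10.0, 15.0), 90.0)
top beaker 189.5 (263, 166, 16, 18) ((559.10888671875, -81.92803955078125), (55.25947189331055, 53.47282409667969), 27.911081314086914)
scene beaker 223.0 (218, 208, 17, 23) ((573.0677490234375, -72.92247772216797), (80.3639144897461, 49.70939254760742), 39.83617401123047)
top plat 190 2870.5 [[212, 160], [162, 165], [162, 177], [150, 180], [152, 203], [163, 202], [166, 215], [217, 209]]
top plat 205 2799.5 [[211, 160], [163, 165], [162, 178], [150, 180], [152, 202], [163, 202], [166, 215], [217, 209]]
top plat 215 905.0 [[160, 197], [166, 214], [206, 210], [207, 205], [216, 209], [215, 198], [201, 192], [182, 196], [176, 191], [175, 197]]
scene plat 190 1472.5 [[352, 253], [341, 248], [342, 239], [330, 240], [332, 233], [325, 233], [324, 239], [330, 240], [325, 252], [311, 250], [309, 261], [307, 255], [300, 256], [291, 270], [326, 283], [336, 266], [347, 272]]
max() iterable argument is empty
max() iterable argument is empty
top wheel 90.0 (108, 177, 20, 27)
scene wheel 992.5 (351, 231, 39, 35)
```

View pics/stage0.png

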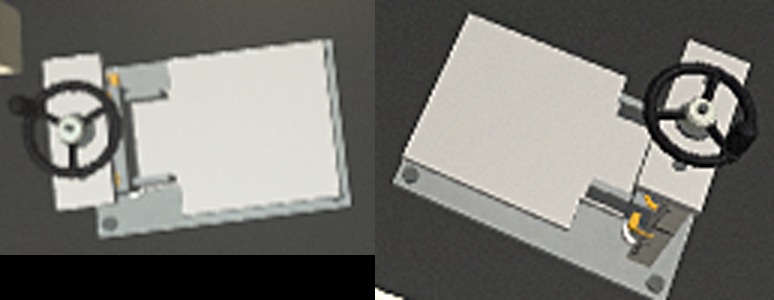

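The stage crop shows the platform square's corners at top ≈(161,165), (214,160), (218.5,212), (166,217) and scene ≈(294,215), (272,263), (328,287), (346,235). The hub is at top (128,188) and the grip at top (112,179), scene (382,256). I'll compute positions from these.

Run:
```python
from h import *
T=[(161,165),(213.7,159.8),(218.5,211.8),(165.7,216.8)]
S=[(346.3,235),(293.7,214.7),(272,263.3),(327.7,286.7)]
# order check: T0 = left/up(+y,+x)...
for z in(.063,.070,.076):
    a=np.array([onz("top",p,z) for p in T]); b=np.array([onz("scene",p,z) for p in S])
    print(z,"top c",a.mean(0).round(4),"sc c",b.mean(0).round(4)); 
print(a[:,:2].round(3).tolist(),b[:,:2].round(3).tolist())
for k in((0,1),(3,2)):
  for q in(a,b):
    d=q[k[0]]-q[k[1]]; print("yaw(+y dir)",np.degrees(np.arctan2(-d[0],d[1])).round(2),np.hypot(*d[:2]).round(4))
print("tri",tri(np.mean(T,0),np.mean(S,0)))
print("hub top",onz("top",(127.7,187.7),.25),"scene",onz("scene",(262+(703-375)/3,210+108/3),.25))
print("grip top",onz("top",(111.5,179.3),.30),"scene",onz("scene",(262+(745-375)/3,210+130/3),.30))
print("beaker rim top",onz("top",(271,173.4),.08),"base",onz("top",(271,177),0),"scene rim",onz("scene",(226.5,213.5),.08))
for p in((.57,-.08),):
    th=np.linspace(0,6.28,60)
    for n in("top","scene"):
        q=np.array([proj(n,(p[0]+.025*np.cos(t),p[1]+.025*np.sin(t),z)) for t in th for z in(0,.08)]); print(n,"pred bbox",q.min(0).round(1),q.max(0).round(1))
```

```text
0.063 top c [0.5051 0.1957 0.063 ] sc c [0.506  0.2001 0.063 ]
0.07 top c [0.5044 0.1945 0.07  ] sc c [0.5089 0.2009 0.07  ]
0.076 top c [0.5038 0.1934 0.076 ] sc c [0.5113 0.2015 0.076 ]
[[0.581, 0.296], [0.604, 0.115], [0.426, 0.092], [0.404, 0.271]] [[0.407, 0.273], [0.438, 0.099], [0.615, 0.129], [0.585, 0.304]]
yaw(+y dir) 7.2 0.1819
yaw(+y dir) 10.0 0.1767
yaw(+y dir) 6.98 0.1799
yaw(+y dir) 9.84 0.1777
tri (array([0.50478917, 0.19918412, 0.05134693]), np.float64(0.003440093882127391))
hub top [0.48358391 0.34962035 0.25      ] scene [0.48475966 0.35131331 0.25      ]
grip top [0.50206092 0.38190693 0.3       ] scene [0.50835105 0.38801457 0.3       ]
beaker rim top [ 0.56150845 -0.08253012  0.08      ] base [ 0.55936995 -0.08424746  0.        ] scene rim [ 0.55636748 -0.08262735  0.08      ]
top pred bbox [262.9 163.7] [277.6 180.9]
scene pred bbox [216.9 210.1] [233.6 234.3]
```

Measured positions:

| Thing | Position |
|---|---|
| Stirrer origin | (.515, -.273), yaw ≈35° |
| Stirrer grip point | (.523, -.267) |
| Beaker | (.559, -.083) |
| Platform middle | (.5055, .197), z ≈.065 |
| Wheel axis | (.484, .3505) |

I'll keep tool yaw at 0.61 throughout. Moving now.

>>> {"op": "step_arm", "data": {
  "targets": [
    {"x": 1, "y": -1, "z": 0.4, "wz": -0.24, "gripper": 0},
    {"x": 1, "y": -1, "z": 0.4, "wz": -0.24, "gripper": 0},
    {"x": 1, "y": -1, "z": 0.4, "wz": -0.24, "gripper": 0},
    {"x": 1, "y": -1, "z": 0.4, "wz": -0.24, "gripper": 0}
  ]
}}

```text
invalid input
```

>>> {"op": "step_arm", "data": {
  "targets": [
    {"x": 0.5, "y": -1, "z": 0, "wz": -0.16},
    {"x": 0.5, "y": -1, "z": 0, "wz": -0.16},
    {"x": 0.5, "y": -1, "z": 0, "wz": -0.16}
  ]
}}

```text
invalid input
```

>>> {"op": "step_arm", "data": {
  "targets": [
    {"x": 0.2, "y": -1, "z": 0, "wz": -0.16},
    {"x": 0.2, "y": -1, "z": 0, "wz": -0.16},
    {"x": 0.2, "y": -1, "z": 0, "wz": -0.16}
  ]
}}

```text
invalid input
```

>>> {"op": "step_arm", "data": {
  "targets": [
    {"x": 0.2, "y": -1, "z": 0, "wz": -0.16},
    {"x": 0.2, "y": -1, "z": 0, "wz": -0.16},
    {"x": 0.2, "y": -1, "z": 0, "wz": -0.16}
  ]
}}

```text
invalid input
```

>>> {"op": "step_arm", "data": {
  "targets": [
    {"x": 0.4, "y": -1, "z": -0.3},
    {"x": 0.4, "y": -1, "z": -0.3},
    {"x": 0.4, "y": -1, "z": -0.3},
    {"x": 0.4, "y": -1, "z": -0.3}
  ]
}}

```text
invalid input
```

>>> {"op": "step_arm", "data": {
  "targets": [
    {"x": 1, "y": -1, "z": 0.4, "wx": 0, "wy": 0, "wz": -0.24, "gripper": 0},
    {"x": 1, "y": -1, "z": 0.4, "wx": 0, "wy": 0, "wz": -0.24, "gripper": 0},
    {"x": 1, "y": -1, "z": 0.4, "wx": 0, "wy": 0, "wz": -0.24, "gripper": 0},
    {"x": 1, "y": -1, "z": 0.4, "wx": 0, "wy": 0, "wz": -0.24, "gripper": 0}
  ]
}}

```text
time_s: 0.6
eef_pos: [0.2972, 0.4302, 0.2921]
tcp_rot: [3.141, 0.0, 2.139]
contact_force: [0.5, -0.3, 0.2]
gripper_width: 0.0852
finger_force: 0.0
```

>>> {"op": "step_arm", "data": {
  "targets": [
    {"x": 0.5, "y": -1, "z": 0, "wx": 0, "wy": 0, "wz": -0.16, "gripper": 0},
    {"x": 0.5, "y": -1, "z": 0, "wx": 0, "wy": 0, "wz": -0.16, "gripper": 0},
    {"x": 0.5, "y": -1, "z": 0, "wx": 0, "wy": 0, "wz": -0.16, "gripper": 0}
  ]
}}

```text
time_s: 0.98
eef_pos: [0.371, 0.2798, 0.291]
tcp_rot: [-3.141, 0.0, 1.638]
contact_force: [1.1, 0.4, 0.9]
gripper_width: 0.0853
finger_force: 0.0
```

>>> {"op": "step_arm", "data": {
  "targets": [
    {"x": 0.2, "y": -1, "z": 0, "wx": 0, "wy": 0, "wz": -0.16, "gripper": 0},
    {"x": 0.2, "y": -1, "z": 0, "wx": 0, "wy": 0, "wz": -0.16, "gripper": 0},
    {"x": 0.2, "y": -1, "z": 0, "wx": 0, "wy": 0, "wz": -0.16, "gripper": 0}
  ]
}}

```text
time_s: 1.35
eef_pos: [0.4005, 0.1294, 0.291]
tcp_rot: [3.141, 0.001, 1.134]
contact_force: [-1.1, 0.3, 0.0]
gripper_width: 0.0856
finger_force: 0.0
```

>>> {"op": "step_arm", "data": {
  "targets": [
    {"x": 0.2, "y": -1, "z": 0, "wx": 0, "wy": 0, "wz": -0.16, "gripper": 0},
    {"x": 0.2, "y": -1, "z": 0, "wx": 0, "wy": 0, "wz": -0.16, "gripper": 0},
    {"x": 0.2, "y": -1, "z": 0, "wx": 0, "wy": 0, "wz": -0.16, "gripper": 0}
  ]
}}

```text
time_s: 1.72
eef_pos: [0.4302, -0.0207, 0.2909]
tcp_rot: [3.142, 0.001, 0.631]
contact_force: [0.7, 0.8, -0.1]
gripper_width: 0.0854
finger_force: 0.0
```

>>> {"op": "step_arm", "data": {
  "targets": [
    {"x": 0.4, "y": -1, "z": -0.3, "wx": 0, "wy": 0, "wz": 0, "gripper": 0},
    {"x": 0.4, "y": -1, "z": -0.3, "wx": 0, "wy": 0, "wz": 0, "gripper": 0},
    {"x": 0.4, "y": -1, "z": -0.3, "wx": 0, "wy": 0, "wz": 0, "gripper": 0},
    {"x": 0.4, "y": -1, "z": -0.3, "wx": 0, "wy": 0, "wz": 0, "gripper": 0}
  ]
}}

```text
time_s: 2.22
eef_pos: [0.4896, -0.17, 0.2438]
tcp_rot: [-3.138, 0.002, 0.635]
contact_force: [-1.0, 1.0, -0.2]
gripper_width: 0.086
finger_force: 0.0
```

>>> {"op": "step_arm", "data": {
  "targets": [
    {"x": 0.22, "y": -0.65, "z": -0.4, "wx": 0, "wy": 0, "wz": -0.007, "gripper": 0},
    {"x": 0.22, "y": -0.65, "z": -0.4, "wx": 0, "wy": 0, "wz": -0.007, "gripper": 0},
    {"x": 0.22, "y": -0.65, "z": -0.8, "wx": 0, "wy": 0, "wz": -0.007, "gripper": 0},
    {"x": 0.22, "y": -0.65, "z": -0.9, "wx": 0, "wy": 0, "wz": -0.007, "gripper": 0},
    {"x": 0.22, "y": -0.65, "z": -0.9, "wx": 0, "wy": 0, "wz": -0.007, "gripper": 0}
  ]
}}

```text
time_s: 2.85
eef_pos: [0.5228, -0.264, 0.111]
tcp_rot: [-3.139, 0.001, 0.618]
contact_force: [-0.3, 0.2, 0.8]
gripper_width: 0.085
finger_force: 0.0
```

Run:
```python
from h import *
t,s=camera("top"),camera("scene")
cv2.imwrite("pics/g1.png",np.hstack([cv2.resize(t[145:235,285:375],None,fx=4.4,fy=4.4),cv2.resize(s[140:230,150:240],None,fx=4.4,fy=4.4)]))
p=telemetry.state()["eef_pos"]; print(p)
for n in("top","scene"):
    print(n,proj(n,p).round(1),[proj(n,np.array(q)).round(1).tolist() for q in((.5145,-.2725,.03),(.535,-.258,.04))])
```

```text
[ 0.52483812 -0.26537325  0.11411543]
top [326.1 184.4] [[324.5, 190.0], [320.8, 183.8]]
scene [186.6 174.4] [[190.3, 184.0], [189.5, 188.8]]
```

View pics/g1.png

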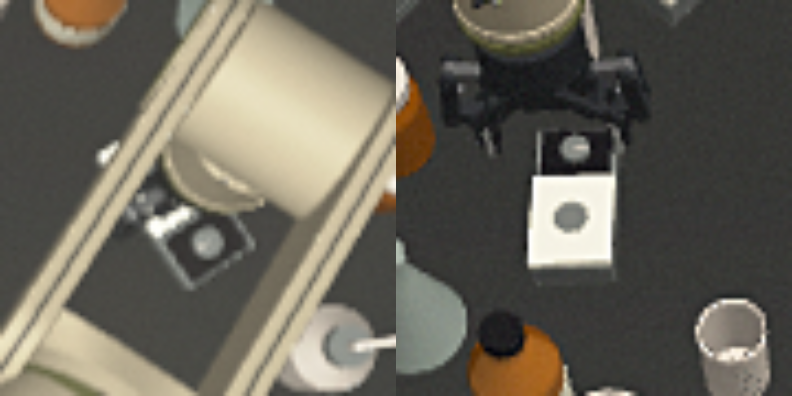

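The crop shows the open fingers straddling stirrer A symmetrically: left finger at crop (490,145), right at (625,140), with the housing between. I'll descend and grip.

>>> {"op": "step_arm", "data": {
  "squeeze": 50,
  "targets": [
    {"x": 0, "y": 0, "z": -0.3, "wx": 0, "wy": 0, "wz": 0, "gripper": 0},
    {"x": 0, "y": 0, "z": -0.5, "wx": 0, "wy": 0, "wz": 0, "gripper": 0},
    {"x": 0, "y": 0, "z": -0.67, "wx": 0, "wy": 0, "wz": 0, "gripper": 0},
    {"x": 0, "y": 0, "z": -0.67, "wx": 0, "wy": 0, "wz": 0, "gripper": 0},
    {"x": 0, "y": 0, "z": -0.67, "wx": 0, "wy": 0, "wz": 0, "gripper": 1},
    {"x": 0, "y": 0, "z": -0.67, "wx": 0, "wy": 0, "wz": 0, "gripper": 1},
    {"x": 0, "y": 0, "z": -0.67, "wx": 0, "wy": 0, "wz": 0, "gripper": 1},
    {"x": 0, "y": 0, "z": -0.67, "wx": 0, "wy": 0, "wz": 0, "gripper": 1}
  ]
}}

```text
time_s: 3.95
eef_pos: [0.5254, -0.2664, 0.014]
tcp_rot: [3.137, -0.002, 0.617]
contact_force: [-0.8, 0.7, 6.6]
gripper_width: 0.0647
finger_force: 58.1
```

>>> {"op": "step_arm", "data": {
  "targets": [
    {"x": 0, "y": 0, "z": 0.1, "wx": 0, "wy": 0, "wz": 0, "gripper": 1},
    {"x": 0, "y": 0, "z": 0.3, "wx": 0, "wy": 0, "wz": 0, "gripper": 1},
    {"x": 0, "y": 0, "z": 0.6, "wx": 0, "wy": 0, "wz": 0, "gripper": 1},
    {"x": 0, "y": 0, "z": 0.9, "wx": 0, "wy": 0, "wz": 0, "gripper": 1},
    {"x": 0, "y": 0, "z": 1, "wx": 0, "wy": 0, "wz": 0, "gripper": 1}
  ]
}}

```text
time_s: 4.58
eef_pos: [0.5253, -0.2665, 0.1657]
tcp_rot: [3.135, -0.003, 0.617]
contact_force: [1.2, -0.3, -4.3]
gripper_width: 0.065
finger_force: 57.4
```

Run:
```python
from h import *
s=camera("scene"); st=telemetry.state(); p=np.array(st["eef_pos"]); print(p,st["tcp_rot"],st["contact_force"],st["finger_force"],st["gripper_width"])
cv2.imwrite("pics/g2s.png",s)
q=proj("scene",p); x,y=q.astype(int)
c=blob(s,(x-40,y-25,x+45,y+55),(185,185,185),k=3)
print(q,cv2.contourArea(c),cv2.minAreaRect(c))
for z in(p[2]+.026,p[2]+.03,p[2]+.034):
    w=np.array([onz("scene",a[0],z)[:2] for a in c],np.float32)*1000; print(z,cv2.minAreaRect(w))
```

```text
[ 0.5252581  -0.26652197  0.16583625] [ 3.13534443e+00 -2.60183662e-03  6.16902501e-01] [ 1.65880873 -0.6019655  -3.22481832] 57.378285974264145 0.0648965369931097
[183.99612504 165.77930951] 347.5 ((182.0, 165.5), (19.0, 20.0), 90.0)
0.19183625409197153 ((537.9630737304688, -257.7237548828125), (73.26116180419922, 62.89476776123047), 35.67823791503906)
0.19583625409197153 ((539.6765747070312, -255.58499145507812), (72.99517822265625, 62.66632843017578), 35.67826461791992)
0.19983625409197153 ((541.39013671875, -253.44622802734375), (72.72907257080078, 62.437904357910156), 35.67826461791992)
```

The stirrer is held level, and the plate lies where expected relative to the TCP. Now carrying it over the platform, target TCP (.515,.2035).

>>> {"op": "step_arm", "data": {
  "targets": [
    {"x": 0, "y": 0.2, "z": 0, "wx": 0, "wy": 0, "wz": 0, "gripper": 1},
    {"x": 0, "y": 0.5, "z": 0, "wx": 0, "wy": 0, "wz": 0, "gripper": 1},
    {"x": 0, "y": 0.8, "z": 0, "wx": 0, "wy": 0, "wz": 0, "gripper": 1},
    {"x": 0, "y": 1, "z": 0, "wx": 0, "wy": 0, "wz": 0, "gripper": 1}
  ]
}}

```text
time_s: 5.12
eef_pos: [0.5219, -0.1131, 0.1585]
tcp_rot: [-3.138, 0.002, 0.618]
contact_force: [1.0, -0.2, -4.5]
gripper_width: 0.0649
finger_force: 57.4
```

>>> {"op": "step_arm", "data": {
  "targets": [
    {"x": 0, "y": 0.25, "z": 0, "wx": 0, "wy": 0, "wz": 0, "gripper": 1},
    {"x": 0, "y": 0.5, "z": 0, "wx": 0, "wy": 0, "wz": 0, "gripper": 1},
    {"x": 0, "y": 0.75, "z": 0, "wx": 0, "wy": 0, "wz": 0, "gripper": 1},
    {"x": 0, "y": 1, "z": 0, "wx": 0, "wy": 0, "wz": 0, "gripper": 1}
  ]
}}

```text
time_s: 5.62
eef_pos: [0.522, 0.0358, 0.1586]
tcp_rot: [-3.14, 0.002, 0.617]
contact_force: [0.4, -0.5, -4.4]
gripper_width: 0.0647
finger_force: 57.5
```

>>> {"op": "step_arm", "data": {
  "targets": [
    {"x": 0, "y": 0.25, "z": 0, "wx": 0, "wy": 0, "wz": 0, "gripper": 1},
    {"x": 0, "y": 0.5, "z": 0, "wx": 0, "wy": 0, "wz": 0, "gripper": 1},
    {"x": 0, "y": 0.8, "z": 0, "wx": 0, "wy": 0, "wz": 0, "gripper": 1},
    {"x": -0.06, "y": 1, "z": 0, "wx": 0, "wy": 0, "wz": 0, "gripper": 1},
    {"x": -0.06, "y": 1, "z": 0, "wx": 0, "wy": 0, "wz": 0, "gripper": 1}
  ]
}}

```text
time_s: 6.25
eef_pos: [0.5124, 0.1864, 0.1585]
tcp_rot: [-3.14, 0.003, 0.62]
contact_force: [-0.1, -0.2, -4.6]
gripper_width: 0.0653
finger_force: 57.6
```

Run:
```python
from h import *
s,t=camera("scene"),camera("top"); st=telemetry.state(); p=np.array(st["eef_pos"]); print(p,st["tcp_rot"],st["contact_force"])
cv2.imwrite("pics/g3s.png",s);cv2.imwrite("pics/g3t.png",t)
q=proj("scene",p); x,y=q.astype(int); print(q,proj("top",p))
cv2.imwrite("pics/g3.png",np.hstack([cv2.resize(s[200:310,255:365],None,fx=3.6,fy=3.6),cv2.resize(t[140:250,120:230],None,fx=3.6,fy=3.6)]))
```

```text
[0.51339574 0.18434833 0.1590727 ] [-3.14104128e+00  2.67985445e-03  6.17794773e-01] [-0.36353612 -0.65733529 -4.0477365 ]
[307.59114858 235.8139364 ] [188.2550583  182.72175132]
```

View pics/g3.png

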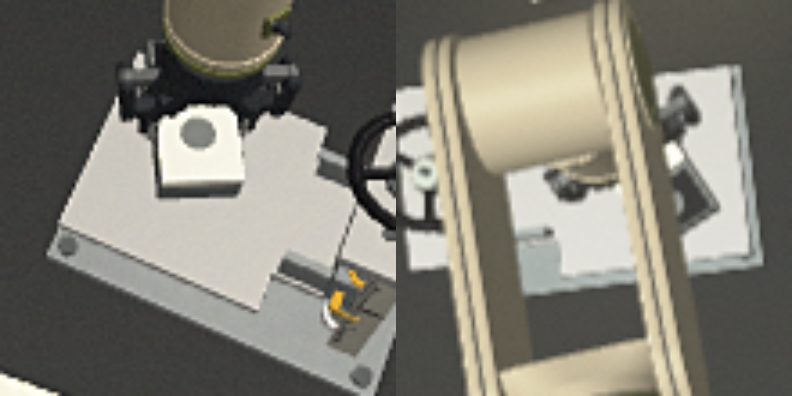

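The crop shows the plate level over the platform, its centre dot at scene (309.7,237.2). I'll check its offset.

Run:
```python
from h import *
s=cv2.imread("pics/g3s.png")
b=cv2.inRange(s[225:262,294:328],(215,215,215),(255,255,255))
for z in(.178,.183,.187): print(z,onz("scene",(309.7,237.2),z).round(4))
# platform corners again in this view for height
for z in (.06,.065,.07,.075): print(z, onz("scene",(255+60/3.6,200+226/3.6),z).round(4), onz("scene",(255+258/3.6,200+308/3.6),z).round(4))
h=np.array([.484,.3505]);
for yaw in(7,8.5,10):
    R=Rot.from_euler("z",yaw,degrees=True).as_matrix()[:2,:2]
    print(yaw,(h+R@[90,-245]*np.array(.001)).round(4),(h+R@[90,-65]*np.array(.001)).round(4),(h+R@[0,-155]*np.array(.001)).round(4))
```

```text
0.178 [0.5221 0.194  0.178 ]
0.183 [0.5242 0.1946 0.183 ]
0.187 [0.526  0.1951 0.187 ]
0.06 [0.6093 0.1249 0.06  ] [0.578  0.2997 0.06  ]
0.065 [0.6109 0.1257 0.065 ] [0.5798 0.2999 0.065 ]
0.07 [0.6125 0.1265 0.07  ] [0.5815 0.3    0.07  ]
0.075 [0.6141 0.1274 0.075 ] [0.5833 0.3001 0.075 ]
7 [0.6032 0.1183] [0.5813 0.297 ] [0.5029 0.1967]
8.5 [0.6092 0.1215] [0.5826 0.2995] [0.5069 0.1972]
10 [0.6152 0.1249] [0.5839 0.3021] [0.5109 0.1979]
```

>>> {"op": "step_arm", "data": {
  "targets": [
    {"x": 0.015, "y": 0.12, "z": 0, "wx": 0, "wy": 0, "wz": 0, "gripper": 1},
    {"x": 0.015, "y": 0.12, "z": -0.2, "wx": 0, "wy": 0, "wz": 0, "gripper": 1},
    {"x": 0.015, "y": 0.12, "z": -0.36, "wx": 0, "wy": 0, "wz": 0, "gripper": 1},
    {"x": 0.015, "y": 0.12, "z": -0.42, "wx": 0, "wy": 0, "wz": 0, "gripper": 1},
    {"x": 0.015, "y": 0.12, "z": -0.42, "wx": 0, "wy": 0, "wz": 0, "gripper": 1}
  ]
}}

```text
time_s: 6.98
eef_pos: [0.5164, 0.2024, 0.0973]
tcp_rot: [-3.141, 0.001, 0.616]
contact_force: [0.2, 0.1, -3.9]
gripper_width: 0.0646
finger_force: 57.5
```

>>> {"op": "step_arm", "data": {
  "targets": [
    {"x": 0, "y": 0, "z": -0.02, "wx": 0, "wy": 0, "wz": 0, "gripper": 1},
    {"x": 0, "y": 0, "z": -0.04, "wx": 0, "wy": 0, "wz": 0, "gripper": 1},
    {"x": 0, "y": 0, "z": -0.04, "wx": 0, "wy": 0, "wz": 0, "gripper": 1}
  ]
}}

```text
time_s: 7.35
eef_pos: [0.5167, 0.2026, 0.092]
tcp_rot: [3.142, -0.0, 0.617]
contact_force: [0.6, 0.2, -3.9]
gripper_width: 0.0652
finger_force: 57.5
```

>>> {"op": "step_arm", "data": {
  "targets": [
    {"x": 0, "y": 0, "z": -0.02, "wx": 0, "wy": 0, "wz": 0, "gripper": 1},
    {"x": 0, "y": 0, "z": -0.02, "wx": 0, "wy": 0, "wz": 0, "gripper": 1}
  ]
}}

```text
time_s: 7.6
eef_pos: [0.5164, 0.2026, 0.0885]
tcp_rot: [-3.141, 0.0, 0.617]
contact_force: [-0.1, 0.3, -4.8]
gripper_width: 0.0651
finger_force: 57.5
```

>>> {"op": "step_arm", "data": {
  "targets": [
    {"x": 0, "y": 0, "z": -0.015, "wx": 0, "wy": 0, "wz": 0, "gripper": 1},
    {"x": 0, "y": 0, "z": -0.015, "wx": 0, "wy": 0, "wz": 0, "gripper": 1}
  ]
}}

```text
time_s: 7.85
eef_pos: [0.5169, 0.2027, 0.0876]
tcp_rot: [3.141, -0.0, 0.617]
contact_force: [-5.5, -1.5, 4.3]
gripper_width: 0.0648
finger_force: 58.7
```

Contact. Release.

>>> {"op": "step_arm", "data": {
  "targets": [
    {"x": 0, "y": 0, "z": 0, "wx": 0, "wy": 0, "wz": 0, "gripper": 0.85},
    {"x": 0, "y": 0, "z": 0, "wx": 0, "wy": 0, "wz": 0, "gripper": 0},
    {"x": 0, "y": 0, "z": 0, "wx": 0, "wy": 0, "wz": 0, "gripper": 0},
    {"x": 0, "y": 0, "z": 0, "wx": 0, "wy": 0, "wz": 0, "gripper": 0}
  ]
}}

```text
time_s: 8.35
eef_pos: [0.5168, 0.2026, 0.0866]
tcp_rot: [3.141, -0.0, 0.617]
contact_force: [-0.6, -0.0, 0.6]
gripper_width: 0.0856
finger_force: 0.0
```

>>> {"op": "step_arm", "data": {
  "targets": [
    {"x": 0, "y": 0, "z": 0.1, "wx": 0, "wy": 0, "wz": 0, "gripper": 0},
    {"x": 0, "y": 0, "z": 0.5, "wx": 0, "wy": 0, "wz": 0, "gripper": 0},
    {"x": 0, "y": -0.2, "z": 0.7, "wx": 0, "wy": 0, "wz": 0, "gripper": 0},
    {"x": 0, "y": -0.6, "z": 0.7, "wx": 0, "wy": 0, "wz": 0, "gripper": 0},
    {"x": 0.2, "y": -1, "z": 0.7, "wx": 0, "wy": 0, "wz": 0, "gripper": 0},
    {"x": 0.2, "y": -1, "z": 0.7, "wx": 0, "wy": 0, "wz": 0, "gripper": 0}
  ]
}}

```text
time_s: 9.1
eef_pos: [0.5481, 0.0489, 0.1931]
tcp_rot: [3.139, -0.001, 0.612]
contact_force: [-0.3, 0.8, -0.7]
gripper_width: 0.0854
finger_force: 0.0
```

>>> {"op": "step_arm", "data": {
  "targets": [
    {"x": 0.07, "y": -0.45, "z": 0, "wx": 0, "wy": 0, "wz": 0, "gripper": 0},
    {"x": 0.07, "y": -0.9, "z": 0, "wx": 0, "wy": 0, "wz": 0, "gripper": 0},
    {"x": 0.07, "y": -0.9, "z": 0, "wx": 0, "wy": 0, "wz": 0, "gripper": 0},
    {"x": 0.07, "y": -0.9, "z": 0, "wx": 0, "wy": 0, "wz": 0, "gripper": 0}
  ]
}}

```text
time_s: 9.6
eef_pos: [0.5572, -0.0823, 0.1921]
tcp_rot: [-3.141, -0.001, 0.616]
contact_force: [-0.2, 1.0, -0.6]
gripper_width: 0.0854
finger_force: 0.0
```

Run:
```python
from h import *
s,t=camera("scene"),camera("top"); st=telemetry.state(); p=np.array(st["eef_pos"]); print(p,st["tcp_rot"],st["contact_force"])
cv2.imwrite("pics/g4s.png",s);cv2.imwrite("pics/g4t.png",t)
cv2.imwrite("pics/g4.png",np.hstack([cv2.resize(s[170:310,205:365],None,fx=2.5,fy=2.5),cv2.resize(t[130:270,130:290],None,fx=2.5,fy=2.5)]))
```

```text
[ 0.5572619  -0.08082901  0.19184165] [-3.14116678e+00 -5.86320505e-04  6.17926010e-01] [ 0.16393664 -0.61608337 -0.77946795]
```

View pics/g4.png

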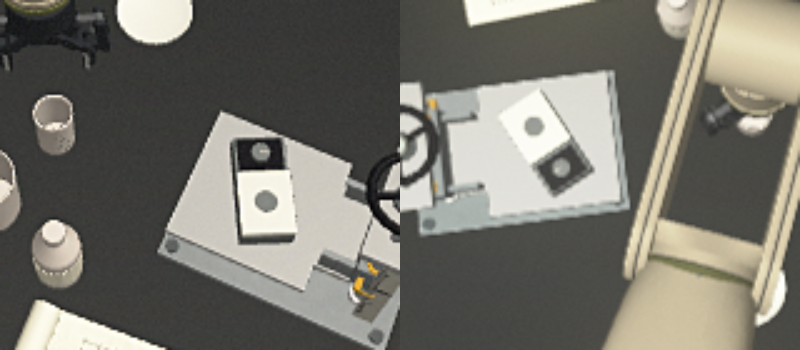

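The picture shows the stirrer flat on the platform, plate dot at scene (311.4,250.4), top (183.6,180.4). The slim beaker's rim centre is at scene ≈(226.6,214). Now computing.

Run:
```python
from h import *
s,t=cv2.imread("pics/g4s.png"),cv2.imread("pics/g4t.png")
print(tri((183.6,180.4),(311.4,250.4)))
S=[(205+351/2.5,170+163/2.5),(205+219/2.5,170+111/2.5),(205+166/2.5,170+235/2.5),(205+304/2.5,170+291/2.5)]
T=[(130+x/2.5,130+y/2.5) for x,y in((79,86),(211,70),(227,208),(90,217))]
for z in(.072,.075):
  zp=z+.04
  for n,C,d,roi in(("top",T,(183.6,180.4),(165,160,202,196)),("scene",S,(311.4,250.4),(295,235,330,264))):
    im=t if n=="top" else s
    P0=np.array([onz(n,c,z) for c in C])[:,:2].mean(0); pl=onz(n,d,zp)[:2]
    for yaw in(35.3,):
      o=pl-.025*np.array([np.cos(np.radians(yaw)),np.sin(np.radians(yaw))])
    print(z,n,"platform",P0.round(4),"plate",pl.round(4),"origin",o.round(4),"diff",(o-P0).round(4))
g=s[196:240,212:242]; 
c=blob(s,(212,196,242,240),(105,105,105)); print(cv2.boundingRect(c))
c=c[:,0]; w=[onz("scene",(p[0],p[1]),.08)[:2] for p in c]
# rim: pixels of upper half outline -> fit circle
up=np.array([onz("scene",tuple(p),.08)[:2] for p in c if p[1]<213]); A=np.c_[2*up,np.ones(len(up))]; r=np.linalg.lstsq(A,(up**2).sum(1),rcond=None)[0]; print("rim circle",r[:2],np.sqrt(r[2]+r[0]**2+r[1]**2))
lo=np.array([onz("scene",tuple(p),.0)[:2] for p in c if p[1]>222]); A=np.c_[2*lo,np.ones(len(lo))]; r=np.linalg.lstsq(A,(lo**2).sum(1),rcond=None)[0]; print("base circle",r[:2],np.sqrt(r[2]+r[0]**2+r[1]**2))
```

```text
(array([0.5260181 , 0.21028173, 0.10740887]), np.float64(0.0016527033400740181))
0.072 top platform [0.5052 0.1908] plate [0.5259 0.2087] origin [0.5055 0.1942] diff [0.0003 0.0034]
0.072 scene platform [0.5115 0.1988] plate [0.5275 0.2115] origin [0.5071 0.197 ] diff [-0.0044 -0.0018]
0.075 top platform [0.5049 0.1903] plate [0.5255 0.2081] origin [0.5051 0.1937] diff [0.0002 0.0033]
0.075 scene platform [0.5127 0.1991] plate [0.5287 0.2118] origin [0.5083 0.1973] diff [-0.0044 -0.0018]
(218, 208, 17, 24)
rim circle [ 0.56148131 -0.08162758] 0.02574157820867579
base circle [ 0.56307965 -0.07954751] 0.017699370516625526
```

The stirrer is centred within about 5 mm. Now the beaker at (.5605,-.082).

>>> {"op": "step_arm", "data": {
  "targets": [
    {"x": 0.02, "y": 0, "z": -0.3, "wx": 0, "wy": 0, "wz": 0, "gripper": 0},
    {"x": 0.02, "y": 0, "z": -0.6, "wx": 0, "wy": 0, "wz": 0, "gripper": 0},
    {"x": 0.02, "y": 0, "z": -0.8, "wx": 0, "wy": 0, "wz": 0, "gripper": 0},
    {"x": 0.02, "y": 0, "z": -1, "wx": 0, "wy": 0, "wz": 0, "gripper": 0},
    {"x": 0.02, "y": 0, "z": -1, "wx": 0, "wy": 0, "wz": 0, "gripper": 0}
  ]
}}

```text
time_s: 10.32
eef_pos: [0.5578, -0.0799, 0.0389]
tcp_rot: [-3.137, 0.004, 0.619]
contact_force: [-0.2, -1.1, -0.2]
gripper_width: 0.0856
finger_force: 0.0
```

>>> {"op": "step_arm", "data": {
  "squeeze": 20,
  "targets": [
    {"x": 0, "y": 0, "z": -0.06, "wx": 0, "wy": 0, "wz": 0, "gripper": 0},
    {"x": 0, "y": 0, "z": -0.06, "wx": 0, "wy": 0, "wz": 0, "gripper": 0.3},
    {"x": 0, "y": 0, "z": -0.06, "wx": 0, "wy": 0, "wz": 0, "gripper": 0.36},
    {"x": 0, "y": 0, "z": -0.06, "wx": 0, "wy": 0, "wz": 0, "gripper": 0.42},
    {"x": 0, "y": 0, "z": -0.06, "wx": 0, "wy": 0, "wz": 0, "gripper": 0.5},
    {"x": 0, "y": 0, "z": -0.06, "wx": 0, "wy": 0, "wz": 0, "gripper": 1},
    {"x": 0, "y": 0, "z": -0.06, "wx": 0, "wy": 0, "wz": 0, "gripper": 1},
    {"x": 0, "y": 0, "z": -0.06, "wx": 0, "wy": 0, "wz": 0, "gripper": 1}
  ]
}}

```text
time_s: 11.32
eef_pos: [0.5609, -0.0825, 0.0336]
tcp_rot: [3.141, -0.001, 0.617]
contact_force: [-0.7, 1.1, 5.5]
gripper_width: 0.049
finger_force: 20.3
```

>>> {"op": "step_arm", "data": {
  "targets": [
    {"x": 0, "y": 0, "z": 0.1, "wx": 0, "wy": 0, "wz": 0, "gripper": 1},
    {"x": 0, "y": 0, "z": 0.4, "wx": 0, "wy": 0, "wz": 0, "gripper": 1},
    {"x": 0, "y": 0, "z": 0.7, "wx": 0, "wy": 0, "wz": 0, "gripper": 1},
    {"x": 0, "y": 0, "z": 1, "wx": 0, "wy": 0, "wz": 0, "gripper": 1},
    {"x": 0, "y": 0, "z": 1, "wx": 0, "wy": 0, "wz": 0, "gripper": 1}
  ]
}}

```text
time_s: 11.95
eef_pos: [0.5631, -0.0832, 0.1887]
tcp_rot: [3.134, -0.006, 0.617]
contact_force: [0.4, 0.0, -1.4]
gripper_width: 0.0493
finger_force: 21.4
```

Run:
```python
from h import *
s,t=camera("scene"),camera("top"); st=telemetry.state(); p=np.array(st["eef_pos"]); print(p,st["tcp_rot"],st["contact_force"],st["gripper_width"],st["finger_force"],proj("scene",p))
x,y=proj("scene",p).astype(int)
cv2.imwrite("pics/g5s.png",s); print(x,y)
cv2.imwrite("pics/g5.png",cv2.resize(s[y-45:y+55,x-50:x+50],None,fx=5,fy=5))
```

```text
[ 0.5603102  -0.08253017  0.18326558] [ 3.14061034e+00 -7.63253440e-04  6.16718766e-01] [ 0.63023329  0.09620945 -1.04846024] 0.049308800767517924 21.39077070169151 [223.72967429 199.12609455]
223 199
```

View pics/g5.png

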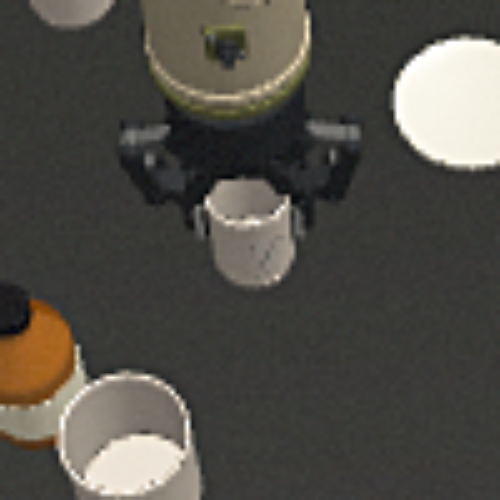

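The beaker is gripped and hangs upright, spanning crop x 206–296 with its bottom at 287. I'll check its offset from the TCP along the jaws.

Run:
```python
from h import *
p=np.array([.5603,-.0825,.150]); u=np.array([.816,.578,0])
th=np.linspace(0,6.28,90)
for k in(-.006,-.003,0,.003,.006):
    c=p+k*u
    q=np.array([proj("scene",c+[.025*np.cos(a),.025*np.sin(a),z]) for a in th for z in(0,.08)]); b=np.array([proj("scene",c+[.025*np.cos(a),.025*np.sin(a),0]) for a in th]); print(k,q.min(0).round(1),q.max(0).round(1))
```

```text
-0.006 [214.2 182.3] [232.6 209.8]
-0.003 [214.1 183.2] [232.6 210.7]
0 [214.1 184.1] [232.6 211.5]
0.003 [214.1 185. ] [232.6 212.4]
0.006 [214.1 185.8] [232.6 213.3]
```

>>> {"op": "step_arm", "data": {
  "targets": [
    {"x": 0, "y": 0.15, "z": 0, "wx": 0, "wy": 0, "wz": 0, "gripper": 1},
    {"x": -0.05, "y": 0.4, "z": 0, "wx": 0, "wy": 0, "wz": 0, "gripper": 1},
    {"x": -0.1, "y": 0.7, "z": 0, "wx": 0, "wy": 0, "wz": 0, "gripper": 1},
    {"x": -0.11, "y": 1, "z": 0, "wx": 0, "wy": 0, "wz": 0, "gripper": 1}
  ]
}}

```text
time_s: 12.55
eef_pos: [0.5418, 0.0687, 0.1803]
tcp_rot: [-3.139, 0.003, 0.616]
contact_force: [0.4, 0.4, -1.3]
gripper_width: 0.0492
finger_force: 21.4
```

>>> {"op": "step_arm", "data": {
  "targets": [
    {"x": -0.05, "y": 0.3, "z": 0, "wx": 0, "wy": 0, "wz": 0, "gripper": 1},
    {"x": -0.08, "y": 0.6, "z": 0, "wx": 0, "wy": 0, "wz": 0, "gripper": 1},
    {"x": -0.11, "y": 0.85, "z": 0, "wx": 0, "wy": 0, "wz": 0, "gripper": 1},
    {"x": -0.11, "y": 0.95, "z": 0, "wx": 0, "wy": 0, "wz": 0, "gripper": 1},
    {"x": -0.11, "y": 0.95, "z": 0, "wx": 0, "wy": 0, "wz": 0, "gripper": 1},
    {"x": -0.11, "y": 0.95, "z": 0, "wx": 0, "wy": 0, "wz": 0, "gripper": 1}
  ]
}}

```text
time_s: 13.3
eef_pos: [0.5271, 0.2088, 0.1819]
tcp_rot: [3.142, 0.001, 0.616]
contact_force: [-0.1, -0.3, -1.3]
gripper_width: 0.0493
finger_force: 21.4
```

>>> {"op": "step_arm", "data": {
  "targets": [
    {"x": 0, "y": 0.01, "z": -0.1, "wx": 0, "wy": 0, "wz": 0, "gripper": 1},
    {"x": 0, "y": 0.01, "z": -0.16, "wx": 0, "wy": 0, "wz": 0, "gripper": 1},
    {"x": 0, "y": 0.01, "z": -0.18, "wx": 0, "wy": 0, "wz": 0, "gripper": 1},
    {"x": 0, "y": 0.01, "z": -0.18, "wx": 0, "wy": 0, "wz": 0, "gripper": 1}
  ]
}}

```text
time_s: 13.8
eef_pos: [0.5269, 0.2114, 0.1551]
tcp_rot: [-3.141, 0.001, 0.617]
contact_force: [0.2, 0.4, -0.9]
gripper_width: 0.0493
finger_force: 21.4
```

>>> {"op": "step_arm", "data": {
  "targets": [
    {"x": 0, "y": 0, "z": -0.015, "wx": 0, "wy": 0, "wz": 0, "gripper": 1},
    {"x": 0, "y": 0, "z": -0.03, "wx": 0, "wy": 0, "wz": 0, "gripper": 1},
    {"x": 0, "y": 0, "z": -0.03, "wx": 0, "wy": 0, "wz": 0, "gripper": 1}
  ]
}}

```text
time_s: 14.18
eef_pos: [0.5271, 0.2116, 0.1509]
tcp_rot: [-3.142, 0.0, 0.617]
contact_force: [-0.2, -0.6, -0.8]
gripper_width: 0.0493
finger_force: 21.4
```

>>> {"op": "step_arm", "data": {
  "targets": [
    {"x": 0, "y": 0, "z": -0.012, "wx": 0, "wy": 0, "wz": 0, "gripper": 1},
    {"x": 0, "y": 0, "z": -0.012, "wx": 0, "wy": 0, "wz": 0, "gripper": 1}
  ]
}}

```text
time_s: 14.42
eef_pos: [0.5271, 0.2116, 0.1491]
tcp_rot: [-3.142, 0.0, 0.617]
contact_force: [-0.2, 0.0, -0.8]
gripper_width: 0.0491
finger_force: 21.4
```

>>> {"op": "step_arm", "data": {
  "targets": [
    {"x": 0, "y": 0, "z": -0.012, "wx": 0, "wy": 0, "wz": 0, "gripper": 1},
    {"x": 0, "y": 0, "z": -0.012, "wx": 0, "wy": 0, "wz": 0, "gripper": 1}
  ]
}}

```text
time_s: 14.68
eef_pos: [0.5271, 0.2116, 0.1472]
tcp_rot: [-3.142, 0.0, 0.617]
contact_force: [0.5, 0.4, -1.0]
gripper_width: 0.0493
finger_force: 21.4
```

>>> {"op": "step_arm", "data": {
  "targets": [
    {"x": 0, "y": 0, "z": -0.01, "wx": 0, "wy": 0, "wz": 0, "gripper": 1},
    {"x": 0, "y": 0, "z": -0.01, "wx": 0, "wy": 0, "wz": 0, "gripper": 1}
  ]
}}

```text
time_s: 14.92
eef_pos: [0.5273, 0.2117, 0.1471]
tcp_rot: [3.141, -0.001, 0.617]
contact_force: [-3.7, -1.3, 6.9]
gripper_width: 0.0492
finger_force: 21.9
```

>>> {"op": "step_arm", "data": {
  "targets": [
    {"x": 0, "y": 0, "z": 0, "wx": 0, "wy": 0, "wz": 0, "gripper": 0.35},
    {"x": 0, "y": 0, "z": 0, "wx": 0, "wy": 0, "wz": 0, "gripper": 0.2},
    {"x": 0, "y": 0, "z": 0, "wx": 0, "wy": 0, "wz": 0, "gripper": 0},
    {"x": 0, "y": 0, "z": 0, "wx": 0, "wy": 0, "wz": 0, "gripper": 0}
  ]
}}

```text
time_s: 15.42
eef_pos: [0.5271, 0.2116, 0.1458]
tcp_rot: [-3.142, 0.0, 0.617]
contact_force: [-0.2, -0.0, 0.4]
gripper_width: 0.0853
finger_force: 0.0
```

>>> {"op": "step_arm", "data": {
  "targets": [
    {"x": 0, "y": 0, "z": 0.1, "wx": 0, "wy": 0, "wz": 0, "gripper": 0},
    {"x": 0, "y": 0, "z": 0.4, "wx": 0, "wy": 0, "wz": 0, "gripper": 0},
    {"x": 0, "y": 0, "z": 0.7, "wx": 0, "wy": 0, "wz": 0, "gripper": 0},
    {"x": 0, "y": 0, "z": 1, "wx": 0, "wy": 0, "wz": 0, "gripper": 0},
    {"x": 0, "y": 0, "z": 1, "wx": 0, "wy": 0, "wz": 0, "gripper": 0}
  ]
}}

```text
time_s: 16.05
eef_pos: [0.5294, 0.2123, 0.3027]
tcp_rot: [3.138, -0.009, 0.617]
contact_force: [0.2, 0.2, -0.4]
gripper_width: 0.0856
finger_force: 0.0
```

>>> {"op": "step_arm", "data": {
  "targets": [
    {"x": -0.2, "y": -0.3, "z": 0.4, "wx": 0, "wy": 0, "wz": 0, "gripper": 0},
    {"x": -0.4, "y": -0.6, "z": 0.4, "wx": 0, "wy": 0, "wz": 0, "gripper": 0},
    {"x": -0.6, "y": -1, "z": 0.4, "wx": 0, "wy": 0, "wz": 0, "gripper": 0},
    {"x": -0.6, "y": -1, "z": 0.4, "wx": 0, "wy": 0, "wz": 0, "gripper": 0},
    {"x": -0.6, "y": -1, "z": 0.4, "wx": 0, "wy": 0, "wz": 0, "gripper": 0}
  ]
}}

```text
time_s: 16.68
eef_pos: [0.4371, 0.0613, 0.356]
tcp_rot: [3.142, -0.001, 0.615]
contact_force: [0.2, 0.5, 0.6]
gripper_width: 0.0855
finger_force: 0.0
```

Run:
```python
from h import *
s,t=camera("scene"),camera("top"); st=telemetry.state(); print(st["eef_pos"])
cv2.imwrite("pics/g6s.png",s);cv2.imwrite("pics/g6t.png",t)
cv2.imwrite("pics/g6.png",np.hstack([cv2.resize(s[200:300,285:395],None,fx=3.6,fy=3.6),cv2.resize(t[140:240,100:210],None,fx=3.6,fy=3.6)]))
```

```text
[0.43741301 0.06232096 0.35564495]
```

View pics/g6.png

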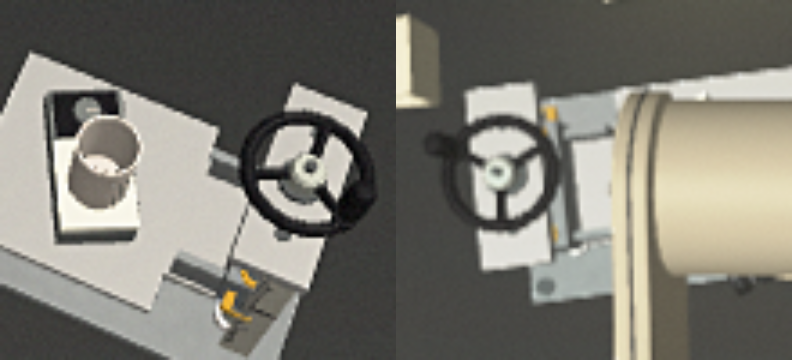

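The picture shows the beaker upright mid-plate at crop (103,160). The wheel rim's centre is at scene (370.7,247.9), top (129.3,188.2). The grip is at top (111,179.7), scene ≈(385,250).

Run:
```python
from h import *
s,t=cv2.imread("pics/g6s.png"),cv2.imread("pics/g6t.png")
a,b=onz("top",(129.3,188.2),.24),onz("scene",(370.7,247.9),.24); print("axis",a.round(4),b.round(4))
h=(a+b)[:2]/2
g=onz("top",(111,179.7),.30); g2=onz("scene",(285+360/3.6,200+180/3.6),.30); print("grip top",g.round(4),g2.round(4))
for q in(g,g2): d=q[:2]-h; print(np.hypot(*d).round(4),np.degrees(np.arctan2(d[1],d[0])).round(1))
# dark mask extents in both views vs predicted grip silhouettes
for n,im,roi in(("top",t,(103,165,140,212)),("scene",s,(345,222,396,272))):
    c=blob(im,roi,(0,0,0),(75,75,75)); x,y,w,hh=cv2.boundingRect(c); print(n,"dark bbox",x,y,x+w,y+hh,cv2.contourArea(c))
    for ang in(50,56,62,68):
        p=h+.042*np.array([np.cos(np.radians(ang)),np.sin(np.radians(ang))]); th=np.linspace(0,6.28,60)
        q=np.array([proj(n,(p[0]+.01*np.cos(v),p[1]+.01*np.sin(v),z)) for v in th for z in(.25,.30)]); print(ang,q.min(0).round(1),q.max(0).round(1))
# beaker vs plate: scene rim circle & base
k=.8165,.5773
```

```text
axis [0.4831 0.3479 0.24  ] [0.4856 0.3525 0.24  ]
grip top [0.5009 0.3833 0.3   ] [0.5007 0.3835 0.3   ]
0.037 63.5
0.0371 64.0
top dark bbox 103 165 140 212 804.5
50 [108.1 172.7] [120.7 181.5]
56 [107.1 173.9] [119.8 182.7]
62 [106.3 175.1] [119.  183.9]
68 [105.5 176.5] [118.3 185.2]
scene dark bbox 345 222 396 272 2031.0
50 [373.8 249.3] [386.8 263.8]
56 [375.3 248.8] [388.4 263.3]
62 [376.8 248.1] [389.8 262.6]
68 [378.1 247.3] [391.2 261.7]
```

>>> {"op": "step_arm", "data": {
  "targets": [
    {"x": 0.2, "y": 1, "z": 0, "wx": 0, "wy": 0, "wz": 0, "gripper": 0},
    {"x": 0.2, "y": 1, "z": 0, "wx": 0, "wy": 0, "wz": 0, "gripper": 0},
    {"x": 0.2, "y": 1, "z": 0, "wx": 0, "wy": 0, "wz": 0, "gripper": 0}
  ]
}}

```text
time_s: 17.15
eef_pos: [0.467, 0.2158, 0.3547]
tcp_rot: [-3.14, 0.002, 0.621]
contact_force: [-0.8, -0.1, -0.1]
gripper_width: 0.0853
finger_force: 0.0
```

>>> {"op": "step_arm", "data": {
  "targets": [
    {"x": 0.25, "y": 1, "z": 0, "wx": 0, "wy": 0, "wz": 0, "gripper": 0},
    {"x": 0.25, "y": 1, "z": 0, "wx": 0, "wy": 0, "wz": 0, "gripper": 0},
    {"x": 0.25, "y": 1, "z": 0, "wx": 0, "wy": 0, "wz": 0, "gripper": 0},
    {"x": 0.25, "y": 1, "z": 0, "wx": 0, "wy": 0, "wz": 0, "gripper": 0}
  ]
}}

```text
time_s: 17.65
eef_pos: [0.5038, 0.3652, 0.3535]
tcp_rot: [-3.141, 0.003, 0.621]
contact_force: [-0.5, -0.1, 0.1]
gripper_width: 0.0854
finger_force: 0.0
```

>>> {"op": "step_arm", "data": {
  "targets": [
    {"x": 0.005, "y": 0.15, "z": 0, "wx": 0, "wy": 0, "wz": 0, "gripper": 0},
    {"x": 0.005, "y": 0.15, "z": -0.2, "wx": 0, "wy": 0, "wz": 0, "gripper": 0},
    {"x": 0.005, "y": 0.15, "z": -0.4, "wx": 0, "wy": 0, "wz": 0, "gripper": 0},
    {"x": 0.005, "y": 0.15, "z": -0.55, "wx": 0, "wy": 0, "wz": 0, "gripper": 0},
    {"x": 0.005, "y": 0.15, "z": -0.55, "wx": 0, "wy": 0, "wz": 0, "gripper": 0}
  ]
}}

```text
time_s: 18.27
eef_pos: [0.5041, 0.3835, 0.2705]
tcp_rot: [-3.141, 0.005, 0.617]
contact_force: [0.8, 0.4, -0.6]
gripper_width: 0.085
finger_force: 0.0
```

>>> {"op": "step_arm", "data": {
  "squeeze": 20,
  "targets": [
    {"x": 0, "y": 0, "z": 0, "wx": 0, "wy": 0, "wz": 0, "gripper": 0.5},
    {"x": 0, "y": 0, "z": 0, "wx": 0, "wy": 0, "wz": 0, "gripper": 0.65},
    {"x": 0, "y": 0, "z": 0, "wx": 0, "wy": 0, "wz": 0, "gripper": 1},
    {"x": 0, "y": 0, "z": 0, "wx": 0, "wy": 0, "wz": 0, "gripper": 1},
    {"x": 0, "y": 0, "z": 0, "wx": 0, "wy": 0, "wz": 0, "gripper": 1}
  ]
}}

```text
time_s: 18.9
eef_pos: [0.5056, 0.3846, 0.2745]
tcp_rot: [-3.141, -0.002, 0.617]
contact_force: [-0.2, 2.2, 5.1]
gripper_width: 0.0194
finger_force: 21.2
```

Gripped, at crank angle ≈59°. The contact heights give a platform joint of ≈0.0286, so I need ≈2.14 turns clockwise. Testing with the first third of a turn.

>>> {"op": "step_arm", "data": {
  "targets": [
    {"x": 0.055, "y": -0.05, "z": 0, "wx": 0, "wy": 0, "wz": 0, "gripper": 1},
    {"x": 0.101, "y": -0.104, "z": 0, "wx": 0, "wy": 0, "wz": 0, "gripper": 1},
    {"x": 0.127, "y": -0.173, "z": 0, "wx": 0, "wy": 0, "wz": 0, "gripper": 1},
    {"x": 0.136, "y": -0.245, "z": 0, "wx": 0, "wy": 0, "wz": 0, "gripper": 1}
  ]
}}

```text
time_s: 19.4
eef_pos: [0.5259, 0.3473, 0.2745]
tcp_rot: [-3.141, -0.001, 0.617]
contact_force: [-6.5, 2.4, 8.2]
gripper_width: 0.0186
finger_force: 21.5
```

>>> {"op": "step_arm", "data": {
  "targets": [
    {"x": -0.045, "y": -0.139, "z": 0.01, "wx": 0, "wy": 0, "wz": 0, "gripper": 1},
    {"x": -0.149, "y": -0.24, "z": 0.01, "wx": 0, "wy": 0, "wz": 0, "gripper": 1},
    {"x": -0.29, "y": -0.275, "z": 0.01, "wx": 0, "wy": 0, "wz": 0, "gripper": 1},
    {"x": -0.429, "y": -0.235, "z": 0.01, "wx": 0, "wy": 0, "wz": 0, "gripper": 1},
    {"x": -0.53, "y": -0.131, "z": 0.01, "wx": 0, "wy": 0, "wz": 0, "gripper": 1},
    {"x": -0.565, "y": 0.01, "z": 0.01, "wx": 0, "wy": 0, "wz": 0, "gripper": 1}
  ]
}}

```text
time_s: 20.15
eef_pos: [0.4411, 0.3481, 0.2747]
tcp_rot: [3.14, 0.001, 0.616]
contact_force: [13.8, -1.7, -4.2]
gripper_width: 0.0187
finger_force: 20.8
```

>>> {"op": "step_arm", "data": {
  "targets": [
    {"x": 0.047, "y": 0.139, "z": -0.01, "wx": 0, "wy": 0, "wz": 0, "gripper": 1},
    {"x": 0.151, "y": 0.24, "z": -0.01, "wx": 0, "wy": 0, "wz": 0, "gripper": 1},
    {"x": 0.292, "y": 0.275, "z": -0.01, "wx": 0, "wy": 0, "wz": 0, "gripper": 1},
    {"x": 0.431, "y": 0.235, "z": -0.01, "wx": 0, "wy": 0, "wz": 0, "gripper": 1},
    {"x": 0.53, "y": 0.131, "z": -0.01, "wx": 0, "wy": 0, "wz": 0, "gripper": 1},
    {"x": 0.563, "y": -0.01, "z": -0.01, "wx": 0, "wy": 0, "wz": 0, "gripper": 1}
  ]
}}

```text
time_s: 20.9
eef_pos: [0.5261, 0.348, 0.2745]
tcp_rot: [-3.141, -0.001, 0.617]
contact_force: [-14.3, 2.1, 11.7]
gripper_width: 0.0188
finger_force: 22.4
```

Run:
```python
from h import *
s=camera("scene"); st=telemetry.state(); print(st["eef_pos"],st["contact_force"],st["finger_force"])
cv2.imwrite("pics/g7s.png",s)
o=cv2.imread("pics/g6s.png")
# shift of stirrer plate + beaker patch between frames
tm=o[222:275,293:326]; r=cv2.matchTemplate(s[205:285,280:340],tm,cv2.TM_CCOEFF_NORMED); _,v,_,l=cv2.minMaxLoc(r)
print(v,l[0]+280-293,l[1]+205-222)
for d in(0,.005,.01,.015,.02): print(d,(proj("scene",(.527,.21,.1136+d))-proj("scene",(.527,.21,.1136))).round(2))
```

```text
[0.52561619 0.34550504 0.27448806] [-5.12985612 -2.14044911 10.6642152 ] 22.11504681967199
0.8900851607322693 0 -2
0 [0. 0.]
0.005 [ 0.19 -0.63]
0.01 [ 0.39 -1.26]
0.015 [ 0.58 -1.89]
0.02 [ 0.78 -2.53]
```

>>> {"op": "step_arm", "data": {
  "targets": [
    {"x": -0.042, "y": -0.139, "z": 0, "wx": 0, "wy": 0, "wz": 0, "gripper": 1},
    {"x": -0.145, "y": -0.238, "z": 0, "wx": 0, "wy": 0, "wz": 0, "gripper": 1},
    {"x": -0.284, "y": -0.273, "z": 0, "wx": 0, "wy": 0, "wz": 0, "gripper": 1},
    {"x": -0.422, "y": -0.233, "z": 0, "wx": 0, "wy": 0, "wz": 0, "gripper": 1},
    {"x": -0.522, "y": -0.131, "z": 0, "wx": 0, "wy": 0, "wz": 0, "gripper": 1},
    {"x": -0.556, "y": 0.009, "z": 0, "wx": 0, "wy": 0, "wz": 0, "gripper": 1},
    {"x": -0.517, "y": 0.148, "z": 0, "wx": 0, "wy": 0, "wz": 0, "gripper": 1},
    {"x": -0.414, "y": 0.248, "z": 0, "wx": 0, "wy": 0, "wz": 0, "gripper": 1},
    {"x": -0.274, "y": 0.282, "z": 0, "wx": 0, "wy": 0, "wz": 0, "gripper": 1},
    {"x": -0.136, "y": 0.243, "z": 0, "wx": 0, "wy": 0, "wz": 0, "gripper": 1}
  ]
}}

```text
time_s: 22.2
eef_pos: [0.5053, 0.3852, 0.2744]
tcp_rot: [-3.141, -0.0, 0.618]
contact_force: [-9.0, -10.5, 13.9]
gripper_width: 0.0189
finger_force: 22.5
```

>>> {"op": "step_arm", "data": {
  "targets": [
    {"x": 0.075, "y": -0.08, "z": 0, "wx": 0, "wy": 0, "wz": 0, "gripper": 1},
    {"x": 0.128, "y": -0.19, "z": 0, "wx": 0, "wy": 0, "wz": 0, "gripper": 1},
    {"x": 0.128, "y": -0.19, "z": 0, "wx": 0, "wy": 0, "wz": 0, "gripper": 1},
    {"x": 0.128, "y": -0.19, "z": 0, "wx": 0, "wy": 0, "wz": 0, "gripper": 0.7},
    {"x": 0.128, "y": -0.19, "z": 0, "wx": 0, "wy": 0, "wz": 0, "gripper": 0},
    {"x": 0.128, "y": -0.19, "z": 0, "wx": 0, "wy": 0, "wz": 0, "gripper": 0},
    {"x": 0.128, "y": -0.19, "z": 0, "wx": 0, "wy": 0, "wz": 0, "gripper": 0}
  ]
}}

```text
time_s: 23.08
eef_pos: [0.5241, 0.3554, 0.273]
tcp_rot: [-3.141, 0.001, 0.617]
contact_force: [-0.2, 0.7, -0.4]
gripper_width: 0.0784
finger_force: 0.0
```

>>> {"op": "step_arm", "data": {
  "targets": [
    {"x": 0, "y": 0, "z": 0.15, "wx": 0, "wy": 0, "wz": 0, "gripper": 0},
    {"x": 0, "y": 0, "z": 0.5, "wx": 0, "wy": 0, "wz": 0, "gripper": 0},
    {"x": 0, "y": 0, "z": 0.7, "wx": 0, "wy": 0, "wz": 0, "gripper": 0},
    {"x": -0.3, "y": -0.3, "z": 0.7, "wx": 0, "wy": 0, "wz": 0, "gripper": 0},
    {"x": -0.6, "y": -0.6, "z": 0.7, "wx": 0, "wy": 0, "wz": 0, "gripper": 0},
    {"x": -0.9, "y": -1, "z": 0.7, "wx": 0, "wy": 0, "wz": 0, "gripper": 0},
    {"x": -0.9, "y": -1, "z": 0.7, "wx": 0, "wy": 0, "wz": 0, "gripper": 0},
    {"x": -0.9, "y": -1, "z": 0.7, "wx": 0, "wy": 0, "wz": 0, "gripper": 0}
  ]
}}

```text
time_s: 24.08
eef_pos: [0.3894, 0.2051, 0.3792]
tcp_rot: [3.141, -0.002, 0.616]
contact_force: [0.7, -0.2, 0.7]
gripper_width: 0.0853
finger_force: 0.0
```

Run:
```python
from h import *
L=[camera("scene") for _ in range(4)]; s=np.mean(L,0).astype(np.uint8); t=camera("top"); st=telemetry.state(); print(st["eef_pos"],st["contact_force"],st["time_s"])
cv2.imwrite("pics/g8s.png",s);cv2.imwrite("pics/g8t.png",t)
o=cv2.imread("pics/g6s.png")
a,b=cv2.resize(o[225:300,325:385],None,fx=6,fy=6,interpolation=cv2.INTER_CUBIC),cv2.resize(s[225:300,325:385],None,fx=6,fy=6,interpolation=cv2.INTER_CUBIC)
cv2.imwrite("pics/g8.png",np.hstack([a,b]))
# sub-pixel vertical shift of stirrer/beaker patch
tm=o[222:275,293:326]; r=cv2.matchTemplate(s[205:285,280:340],tm,cv2.TM_CCOEFF_NORMED); _,v,_,l=cv2.minMaxLoc(r)
y=r[l[1]-1:l[1]+2,l[0]]; sub=(y[0]-y[2])/(2*(y[0]-2*y[1]+y[2])); print(v,l[0]+280-293,l[1]+205-222+sub)
h=np.array([.4838,.3485]); R=Rot.from_euler("z",8.5,degrees=True).as_matrix()[:2,:2]
print("mark guess px",[ (dx,dy,proj("scene",[*(h+R@[dx,dy]),.125]).round(1).tolist()) for dx in(.075,.09,.1) for dy in(-.02,0,.02)])
```

```text
[0.38985165 0.2060761  0.37800778] [ 0.69479852 -0.49081182 -0.80059424] 24.325
0.9287106394767761 1 -2.800109
mark guess px [(0.075, -0.02, [345.4, 281.5]), (0.075, 0, [352.1, 284.4]), (0.075, 0.02, [358.9, 287.4]), (0.09, -0.02, [343.6, 286.2]), (0.09, 0, [350.4, 289.2]), (0.09, 0.02, [357.2, 292.2]), (0.1, -0.02, [342.4, 289.3]), (0.1, 0, [349.2, 292.4]), (0.1, 0.02, [356.1, 295.4])]
```

View pics/g8.png

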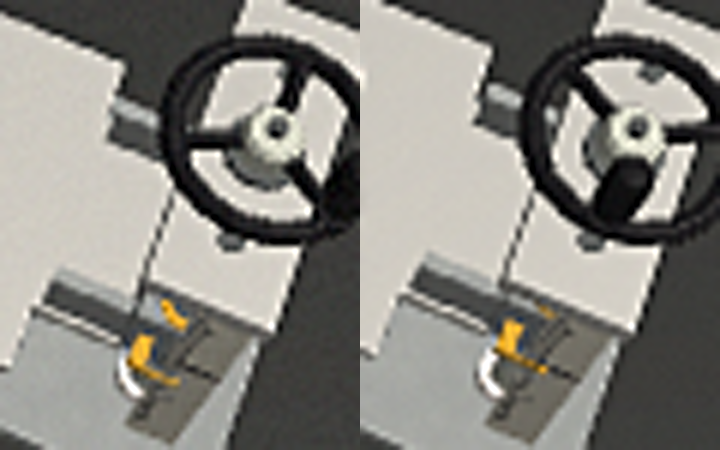

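In the crops, left is before cranking and right is after. The pointer tip at right crop (546,369) now runs straight into the long mark at (575,378). Before, it sat visibly below the mark. The plate's image shift of −2.8 px matches about 21 mm of lift, as intended. The robot is clear, so I'm handing in.

```bash
python3 -c "
from station import bot
print(bot.job_done())"
```

```text
the job is handed in; nothing more can be done
None
```

I handed the job in with the stirrer flat mid-platform, the slim beaker upright on its plate, and the pointer level with the long mark in the last picture; no verdict came back.

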